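# Refit the burner cap and hold the hob knob at ignition

### The arm

A 6-joint arm with a two-finger parallel gripper is mounted at the origin on a cart in front of the work surface, level with it; the furniture and walls round the work are solid. World frame = base frame: x ahead of the robot, y to its left, z up, the work surface at z = 0. Lengths are in mm, angles in rad, forces in N, time in s.
With the tool pointing down it reaches from about 300 to 775 mm from the base axis. Payload 14.6 kg.
Tool frame: the origin (TCP) lies midway between the tips of the shut fingers; the grasp point (between the pads) lies 19 mm behind it (manip.hold_point_z is the distance from the TCP to the grasp point, in mm); z points along the fingers, y is the direction in which the jaws open and shut (so a half turn about z gives the same grasp; the last joint's range is limited). The gripper opens to 94 mm and grips with 3 to 60 N. Pads are 16 mm wide; open, the fingers measure 119 mm over their backs; the gripper's body (75 mm by 177 mm) begins 78 mm behind the grasp point.
Start: joints at [-1.357, 0.3, 1.521, -0, 1.321, -0.067], TCP at [152.412, -528.45, 180.346] pointing down, gripper open.
Joint ranges: [-3.03, 3.03], [-0.79, 2.21], [0.23, 2.52], [-1.04, 4.18], [0, 3.07], [-2.55, 2.55]. Speed limits (rad/s): [2.22, 2.22, 2.57, 3.14, 3.14, 3.14].

### API

Orientations are given as [roll, pitch, yaw] about the fixed x, y, z axes, in that order (R = Rz(yaw) Ry(pitch) Rx(roll)).
In Python, from cell import manip gives the robot as it stands.
- The arm moves only by the shell command python3 -m crank 'ROWS' [OPENING] [FORCE]. ROWS is JSON, a list of rows, each an object with "offset": the shift along the world's x, y, z in m, a list of three; "spin": the turn about the world's z in degrees. In form: [{"offset": [dx, dy, dz], "spin": spin}, ...]. A call has exactly 8 rows; each row is the pose to reach, as a shift and turn from the pose measured when the call began; what a row does not reach only later rows make up. A row lasts 1/12 s, in which the tool goes at most 41.7 mm and 7.16 degrees, less where a joint would pass 70% of its speed; a pose out of reach is approached as far as the arm can. A call with a gripper value outside its range is refused whole. OPENING is the opening, from 0 (shut) to 1 (fully open), set as the call begins (- or left out, the last holds). The fingers move at their own pace and stop on an object; FORCE is the grip in N (left out, the last holds). Time passes only in rows, so rows that repeat a pose let the fingers close, or fill a call up. It gives the time, the measured TCP pose, the force and the opening at its end, in the units of the state.
- manip.read_state(): the state, without advancing time (a new reading comes with each control period).
- manip.camera(name): name is "side" or "top" or "wrist"; returns a dict with "pixels" (400x640x3 uint8, red, green, blue), "fx", "fy", "cx", "cy" (pixels), "extrinsics" (4x4, takes a point from world to camera coordinates); the wrist camera has in their place "hand_eye" (4x4, takes a point from camera to tool coordinates, whose origin is the TCP and whose axes are the flange's). Camera axes: x right, y down, z forward; pixel columns grow to the right and rows downward; lengths in mm; the calibration is good to about 2 mm. A picture is of the moment at which its call begins: read the wrist's pose just before it. There is no depth.
- manip.sign_off(): hands the job in, once; it reports no verdict.
Trained networks look in a picture, given as the dict that the camera call returned (one of the last four; its "shot" number tells which), for a name from the list of things; names that differ only in an ending like _2 or _b are one class to them, and where a whole thing is asked for, a point or a joint stands for the part that bears it (a point fixed in the world has none). Each returns a list of dicts, best first, with "conf" (0 to 1); they miss things now and then, are a little off and sometimes report something else, mostly with a low value. They report only what shows in the picture. A call takes as long as a camera call. They do not tell look-alikes from the thing itself.
- manip.search_frame(picture, name): "location" ([x, y, z] in mm, in world coordinates, good to about 4 mm: the middle of the surface that is visible of it).
- manip.masks_of(picture, name): "mask" (400x640 bool, what is visible of it).
The state is a dict: "clock": time; "joints": joint angles; "qd": joint speeds; "effort": joint torques, N m; "eef_pos": TCP position; "eef_rot": TCP orientation; "wrist_force": force on the tool from outside, world axes, zero at the start; "moment": the same for the moment, N m; "finger_gap": finger opening in mm.
Only numpy, scipy, OpenCV 4.12 (cv2) and the standard library are available. Lean on these libraries where they do the work, as an engineer would, in place of code of your own. Each camera call takes 0.05 s, during which the arm holds its last target. There are 200 camera calls.

### The job

The gas hob has been cleaned: take its washed burner cap (the small plain dark disc) from the drainer, set it in the open burner and press it down firmly so that it sits level and centred; leave the knob off until that is done. Then turn the knob anticlockwise past its two clicks (low, high) to the third, sprung ignition position at the longest mark, as far as it will go, and hold it there: it springs back when let go, so finish with the gripper still holding it. Leave the other things on the worktop where they are.

Things in the scene. Friction and masses are not known exactly. Their poses are not given: they have to be found in the camera images.
- cap_mid (a point): loose burner cap: plain dark disc, 56 mm across, 8 mm thick, flat, no knob or hole, 0.11 kg. Below it a tapered spigot, 34 mm wide (27 at the foot), 9 mm long. It lies upright on the worktop, so the disc's edge is 9 to 17 mm up: grip it across the edge from above, any turn. Point: centre of the disc, 13 mm above the spigot's foot; z up.
- hob: table-top gas hob, fixed: flat box of grey enamelled steel, 330 mm (x, front to back) by 280 mm (y), its flat top 50 mm above the worktop. Origin on the worktop under its middle; x points to its back, y to its left. One open burner near the middle (30 mm behind the origin), one knob in the front right corner.
- burner_seat (a point): centre of the open mouth of the burner head, level with its rim, 26 mm above the hob's top. The head: light metal ring, 50 mm across, bore 38 mm wide and 14 mm deep. The cap's spigot enters the bore (about 4 mm play across) and the disc rests on the rim; seated, cap_mid is 4 mm above this point. Free space round the head for fingers down to 18 mm above the hob's top.
- knob_grip (a point): black knob: round skirt 48 mm across, top 9 mm above the hob's top, and on it an upright grip bar 44 mm long, 13 mm wide, from 9 to 34 mm above the hob's top. Point: on the knob's upright axis, 22 mm above the hob's top, 12 mm below the bar's top; x runs along the bar and turns with the knob; z up. At off the bar lies along the hob's x.
- knob (a joint): knob angle, rad: 0 off, growing anticlockwise seen from above. Clicks near 0.4 (low) and 0.8 (high), where it stays if left; 1.2 is the third position, ignition, at the longest mark; stop at 1.26. Let go beyond 0.85 it springs back. Turning it takes up to 0.08 N m over the first click, 0.15 over the second, 0.13 to hold at 1.2, 0.2 just before the stop.
There are look-alikes about, which are no part of the job. What is shaped like the part that bears cap_mid but purple or yellow is not meant.

How it is judged:
By the outcome, as a careful person would: the job done as asked, in the order asked, and still so for the second after the job is handed in, while the arm keeps its last pose, push and grip.
It also fails if it takes over 64 s, if anything falls off the work surface, if the arm or the gripper's body presses on something with over 40 N, if the wrist force passes 120 N, or if a joint passes its speed limit or range.

## Working session

There is one attempt and no reset: what is moved stays moved. The work goes in short steps, Python scripts to look and compute and a shell command to move; the robot and the scene stay as the last step left them, time stands still between calls to the robot, and variables do not carry over. Pictures are saved under pics/ and viewed, about 8 in all and at most 12, crops included, and the job is handed in when it is done.

```bash
ls; mkdir -p pics
python3 - <<'E'
from cell import manip
import cv2,numpy as np
s=manip.read_state(); print(s['clock'],s['eef_pos'],s['eef_rot'],s['finger_gap'])
ims=[]
for c in("top","side"):
    p=manip.camera(c); cv2.imwrite(f"pics/{c}0.png",p["pixels"][:,:,::-1])
    for n in("cap_mid","hob","burner_seat","knob_grip"):
        print(c,n,[(np.round(d["location"]).tolist(),round(d["conf"],2)) for d in manip.search_frame(p,n)])
    E=p["extrinsics"];print(p["fx"],p["cx"],p["cy"],np.round(E,3).tolist())
E
```

```text
pics
0.0 [ 152.34146818 -528.16499962  179.77640024] [-3.14042020e+00 -9.80088986e-05  2.80776459e-01] 94.03027465407978
top cap_mid [([316.0, 304.0, 19.0], 0.86), ([454.0, 121.0, 19.0], 0.82), ([556.0, 68.0, 19.0], 0.76), ([592.0, 311.0, 18.0], 0.76), ([363.0, 51.0, 20.0], 0.56), ([459.0, -264.0, 59.0], 0.56)]
top hob [([560.0, -180.0, 49.0], 0.66)]
top burner_seat [([566.0, -179.0, 50.0], 0.78)]
top knob_grip [([461.0, -263.0, 56.0], 0.59)]
389.5428978268008 317.325880979717 196.46547540890512 [[-0.007, -1.0, 0.005, 13.547], [-0.989, 0.007, -0.146, 481.038], [0.146, -0.006, -0.989, 1041.58], [0.0, 0.0, 0.0, 1.0]]
side cap_mid [([454.0, 122.0, 19.0], 0.83), ([557.0, 73.0, 17.0], 0.64), ([318.0, 307.0, 17.0], 0.63), ([361.0, 57.0, 17.0], 0.56)]
side hob [([564.0, -139.0, 52.0], 0.61)]
side burner_seat [([563.0, -139.0, 48.0], 0.63)]
side knob_grip [([462.0, -260.0, 68.0], 0.43)]
373.57336115437863 317.3931005091513 197.51522798648355 [[-0.983, -0.18, -0.014, 458.523], [-0.113, 0.672, -0.732, 108.055], [0.141, -0.718, -0.681, 939.056], [0.0, 0.0, 0.0, 1.0]]
```

View pics/top0.png

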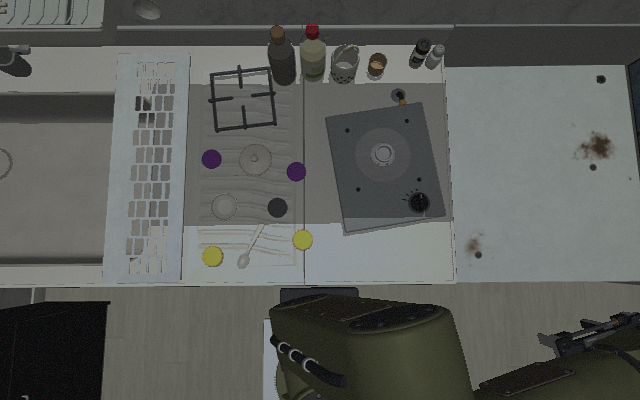

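View pics/side0.png

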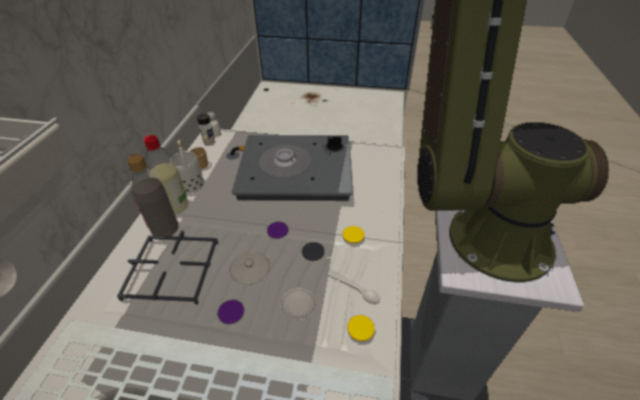

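Candidates for the cap in the top picture are:
- dark disc at (277,207)
- purple discs at (211,158) and (296,171)
- yellow discs at (212,256) and (302,240)
- black knob at (419,202)
- pale pan lids or plates at (255,160) and (224,206)

I choose the plain dark disc at (277,207), world about (454,121). The burner is at (383,154) and the hob is yawed about +9°. Next is the close crop.

```bash
cat > h.py <<'E'
from cell import manip
import cv2,numpy as np
from scipy.spatial.transform import Rotation as Ro
def cam(n):
    s=manip.read_state(); p=manip.camera(n)
    if n=="wrist":
        T=np.eye(4);T[:3,:3]=Ro.from_euler('xyz',s['eef_rot']).as_matrix();T[:3,3]=s['eef_pos']
        p["c2w"]=T@p["hand_eye"]
    else: p["c2w"]=np.linalg.inv(p["extrinsics"])
    return p
def bp(p,u,v,z):
    d=p["c2w"][:3,:3]@[(u-p["cx"])/p["fx"],(v-p["cy"])/p["fy"],1]; o=p["c2w"][:3,3]
    return o+d*(z-o[2])/d[2]
def proj(p,X):
    c=np.linalg.inv(p["c2w"])@np.r_[X,1]; return np.array([p["fx"]*c[0]/c[2]+p["cx"],p["fy"]*c[1]/c[2]+p["cy"]])
E
python3 - <<'E'
from h import *
p=cam("top");im=p["pixels"][:,:,::-1]
a=cv2.resize(im[187:227,252:302],(400,320),interpolation=2)
b=cv2.resize(im[135:215,360:450],(400,355),interpolation=2)[:320]
cv2.imwrite("pics/c1.png",np.hstack([a,b]))
print(bp(p,277,207.5,17),bp(p,383,154,76),bp(p,419,202,84))
c=[bp(p,*q,50) for q in((326,117),(345,234),(445,215),(421,103))];print(np.round(c))
E
```

```text
[453.35311993 123.18452012  17.        ] [ 590.05418799 -168.04238428   76.        ] [ 457.4163512  -257.42656638   84.        ]
[[ 705.  -16.   50.]
 [ 376.  -63.   50.]
 [ 426. -336.   50.]
 [ 744. -285.   50.]]
```

View pics/c1.png

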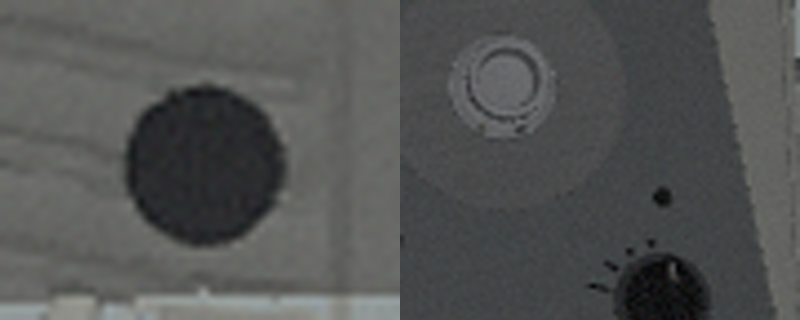

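The crop shows the plain dark disc (crop 205,165) with no knob or hole. The burner is open (crop 503,85) and the knob is at about (662,290). I'll move above the cap.

```bash
python3 -m crank '[{"offset":[0.018,0.038,0],"spin":0},{"offset":[0.036,0.076,0],"spin":-1},{"offset":[0.053,0.114,0],"spin":-2},{"offset":[0.07,0.15,0],"spin":-3},{"offset":[0.088,0.19,0],"spin":-4},{"offset":[0.105,0.226,0],"spin":-5},{"offset":[0.122,0.264,0],"spin":-6},{"offset":[0.14,0.302,0],"spin":-7}]' 1 20
python3 -m crank '[{"offset":[0.018,0.038,0],"spin":0},{"offset":[0.036,0.076,0],"spin":0},{"offset":[0.053,0.114,0],"spin":0},{"offset":[0.07,0.15,0],"spin":0},{"offset":[0.088,0.19,0],"spin":0},{"offset":[0.105,0.226,0],"spin":0},{"offset":[0.122,0.264,0],"spin":0},{"offset":[0.14,0.302,0],"spin":0}]'
```

```text
clock: 1.22
eef_pos: [292.3, -225.2, 180.5]
eef_rot: [3.141, -0.001, 0.157]
wrist_force: [1.1, -0.3, 0.2]
finger_gap: 93.7
clock: 1.88
eef_pos: [432.1, 78.0, 180.8]
eef_rot: [3.141, -0.001, 0.158]
wrist_force: [0.8, -1.2, -0.0]
finger_gap: 94.1
```

```bash
cat > cap.py <<'E'
from h import *
import sys
p=cam("wrist");im=p["pixels"];cv2.imwrite(sys.argv[1],im[:,:,::-1])
for d in manip.masks_of(p,"cap_mid"):
    m=d["mask"].astype(np.uint8); c=max(cv2.findContours(m,0,1)[0],key=cv2.contourArea); (u,v),r,_=cv2.fitEllipse(c)
    print(round(d["conf"],2),im[m>0].mean(0).round(),round(u),round(v),np.round(r),bp(p,u,v,float(sys.argv[2])).round(1))
print(np.round(p["c2w"],2))
E
python3 cap.py pics/w1.png 17
```

```text
0.79 [62. 60. 62.] 283 154 [50. 51.] [455.5 123.3  17. ]
0.79 [80. 47. 92.] 119 6 [16. 50.] [575.7 305.1  17. ]
0.77 [84. 45. 99.] 346 65 [52. 56.] [557.6  70.6  17. ]
0.72 [164. 135.  47.] 332 238 [44. 46.] [366.6  53.4  17. ]
0.58 [204. 180.  60.] 121 241 [42. 49.] [324.3 298.3  17. ]
[[ 1.6000e-01 -9.6000e-01 -2.3000e-01  4.9956e+02]
 [-9.9000e-01 -1.5000e-01 -4.0000e-02  8.9680e+01]
 [-0.0000e+00  2.3000e-01 -9.7000e-01  3.8442e+02]
 [ 0.0000e+00  0.0000e+00  0.0000e+00  1.0000e+00]]
```

View pics/w1.png

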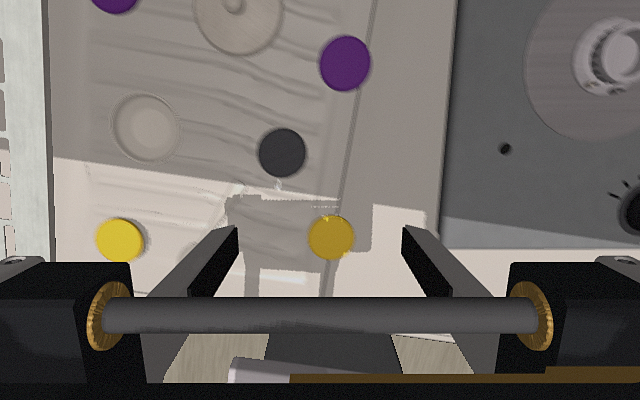

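The dark cap is at (283,154) in the wrist view, world (455,123), which agrees with the top view. I'll descend around it.

```bash
python3 -m crank '[{"offset":[0.015,0.03,-0.02],"spin":0},{"offset":[0.0225,0.045,-0.05],"spin":0},{"offset":[0.0225,0.045,-0.08],"spin":0},{"offset":[0.0225,0.045,-0.11],"spin":0},{"offset":[0.0225,0.045,-0.135],"spin":0},{"offset":[0.0225,0.045,-0.155],"spin":0},{"offset":[0.0225,0.045,-0.17],"spin":0},{"offset":[0.0225,0.045,-0.176],"spin":0}]' 1 20
python3 -m crank '[{"offset":[0,0,0],"spin":0},{"offset":[0,0,0],"spin":0},{"offset":[0,0,0],"spin":0},{"offset":[0,0,0],"spin":0},{"offset":[0,0,0],"spin":0},{"offset":[0,0,0],"spin":0},{"offset":[0,0,0],"spin":0},{"offset":[0,0,0],"spin":0}]' 0 25
```

```text
clock: 2.65
eef_pos: [454.2, 124.0, 2.4]
eef_rot: [3.141, 0.002, 0.162]
wrist_force: [-0.3, -0.0, -0.7]
finger_gap: 94.1
clock: 3.32
eef_pos: [454.2, 124.0, 2.6]
eef_rot: [3.142, 0.002, 0.162]
wrist_force: [0.2, -0.3, 0.1]
finger_gap: 44.3
```

Run:
```python
from h import *
p=cam("wrist");q=cam("top")
a=p["pixels"][100:400,120:520]
u,v=proj(q,[454,124,15]).astype(int);b=cv2.resize(q["pixels"][v-30:v+30,u-40:u+40],(400,300),interpolation=2)
cv2.imwrite("pics/g1.png",np.hstack([a,b])[:,:,::-1]);print(manip.read_state()["finger_gap"],u,v)
```

```text
36.511217044977215 276 207
```

View pics/g1.png

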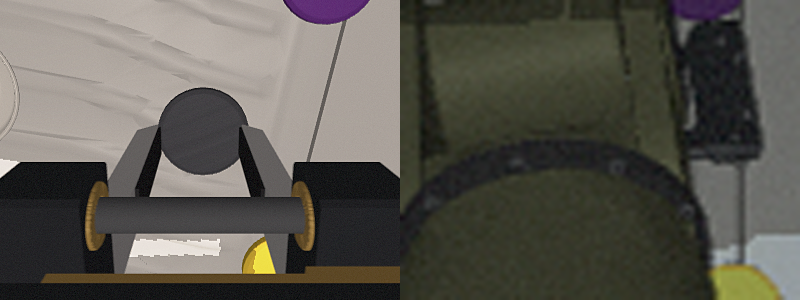

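```bash
python3 cap.py pics/w2.png 17; python3 -c "
from h import *;s=manip.read_state();print(s['eef_pos'],s['finger_gap'],s['wrist_force'])"
```

```text
0.88 [64. 62. 65.] 322 230 [79. 90.] [457.7 124.3  17. ]
0.85 [188. 160.  49.] 371 363 [18. 30.] [370.4  76.5  17. ]
0.78 [ 92.  44. 113.] 449 70 [ 99. 111.] [557.8  71.8  17. ]
0.58 [160. 135.  41.] 73 367 [11. 40.] [334.7 272.9  17. ]
[[ 1.6000e-01 -9.6000e-01 -2.4000e-01  5.2233e+02]
 [-9.9000e-01 -1.6000e-01 -4.0000e-02  1.3604e+02]
 [-0.0000e+00  2.4000e-01 -9.7000e-01  2.0586e+02]
 [ 0.0000e+00  0.0000e+00  0.0000e+00  1.0000e+00]]
[454.16188616 124.0211704    2.44905637] 27.98949761551374 [-0.88581645  0.54403242  0.41884163]
```

```bash
python3 -c "
import cv2;a=cv2.imread('pics/w2.png')[140:360,190:460];cv2.imwrite('pics/w2c.png',cv2.resize(a,None,fx=2.5,fy=2.5,interpolation=2))"
```

```text
(no output)
```

View pics/w2c.png

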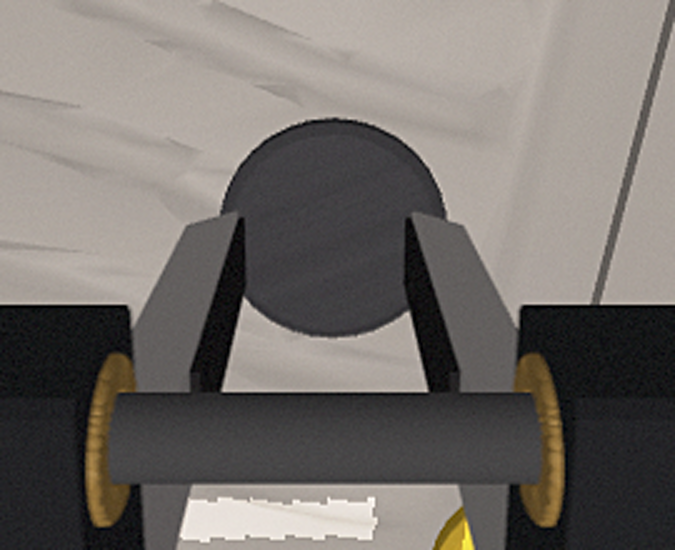

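The fingertips overlie the disc with no contact force, even though TCP z reads 2.4. So either the disc sits lower than stated or the z reading is off. Comparing the three views puts the disc top at about z≈5. I'll reopen and go down a few mm, watching the force.

```bash
python3 -m crank '[{"offset":[0,0,0],"spin":0},{"offset":[0,0,0],"spin":0},{"offset":[0,0,0],"spin":0},{"offset":[0,0,0],"spin":0},{"offset":[0,0,0],"spin":0},{"offset":[0,0,-0.001],"spin":0},{"offset":[0,0,-0.002],"spin":0},{"offset":[0,0,-0.003],"spin":0}]' 0.8 25
python3 -m crank '[{"offset":[0,0,-0.001],"spin":0},{"offset":[0,0,-0.001],"spin":0},{"offset":[0,0,-0.002],"spin":0},{"offset":[0,0,-0.002],"spin":0},{"offset":[0,0,-0.003],"spin":0},{"offset":[0,0,-0.003],"spin":0},{"offset":[0,0,-0.004],"spin":0},{"offset":[0,0,-0.004],"spin":0}]' 0.8 25
```

```text
clock: 4.18
eef_pos: [454.2, 124.0, -0.7]
eef_rot: [3.141, 0.002, 0.162]
wrist_force: [0.4, -0.3, 1.2]
finger_gap: 74.3
clock: 4.85
eef_pos: [454.1, 124.0, -4.8]
eef_rot: [3.141, 0.003, 0.162]
wrist_force: [0.6, 0.4, 0.7]
finger_gap: 75.5
```

```bash
python3 -m crank '[{"offset":[0,0,-0.001],"spin":0},{"offset":[0,0,-0.002],"spin":0},{"offset":[0,0,-0.003],"spin":0},{"offset":[0,0,-0.004],"spin":0},{"offset":[0,0,-0.005],"spin":0},{"offset":[0,0,-0.005],"spin":0},{"offset":[0,0,-0.005],"spin":0},{"offset":[0,0,-0.005],"spin":0}]' 0.8 25
python3 -m crank '[{"offset":[0,0,0],"spin":0},{"offset":[0,0,0],"spin":0},{"offset":[0,0,0],"spin":0},{"offset":[0,0,0],"spin":0},{"offset":[0,0,0],"spin":0},{"offset":[0,0,0],"spin":0},{"offset":[0,0,0],"spin":0},{"offset":[0,0,0],"spin":0}]' 0 25
```

```text
clock: 5.52
eef_pos: [454.1, 124.0, -9.8]
eef_rot: [3.141, 0.003, 0.162]
wrist_force: [0.7, -0.4, -0.3]
finger_gap: 75.2
clock: 6.18
eef_pos: [456.0, 124.3, -8.0]
eef_rot: [3.142, -0.002, 0.162]
wrist_force: [-0.7, -1.0, 21.1]
finger_gap: 25.4
```

```bash
python3 -m crank '[{"offset":[0,0,0.02],"spin":0},{"offset":[-0.002,0,0.04],"spin":0},{"offset":[-0.002,0,0.04],"spin":0},{"offset":[-0.002,0,0.04],"spin":0},{"offset":[-0.002,0,0.04],"spin":0},{"offset":[-0.002,0,0.04],"spin":0},{"offset":[-0.002,0,0.04],"spin":0},{"offset":[-0.002,0,0.04],"spin":0}]' 0.85 25
python3 - <<'E'
from h import *
t=cam("top");s=cam("side")
def tri(a,b):
    o=[];D=[]
    for p,(u,v) in((t,a),(s,b)):
        o.append(p["c2w"][:3,3]); d=p["c2w"][:3,:3]@[(u-p["cx"])/p["fx"],(v-p["cy"])/p["fy"],1];D.append(d/np.linalg.norm(d))
    l=np.linalg.lstsq(np.c_[D[0],-D[1]],o[1]-o[0],rcond=None)[0]
    return (o[0]+D[0]*l[0]).round(1),(o[1]+D[1]*l[1]).round(1)
ims={n:cv2.imread(f"pics/{n}0.png") for n in("top","side")}
def blob(im,c,f):
    # flood region around c
    m=np.zeros((402,642),np.uint8); cv2.floodFill(im.copy(),m,c,0,(f,)*3,(f,)*3,4|cv2.FLOODFILL_FIXED_RANGE|(255<<8))
    k=max(cv2.findContours(m[1:-1,1:-1],0,1)[0],key=cv2.contourArea);e=cv2.fitEllipse(k);return e
for n,a,b in(("dark",(277,207),(313,251)),("purp",(296,171),(278,229)),("yel",(302,240),(353,235)),("purp2",(211,158),(231,311)),("yel2",(212,256),(361,328))):
    ea,eb=blob(ims["top"],a,25),blob(ims["side"],b,25); print(n,np.round(ea[0],1),np.round(ea[1]),np.round(eb[0],1),np.round(eb[1]),tri(ea[0],eb[0]))
print("hob corner",tri((345,234),(351,197)))
cv2.imwrite("pics/s2.png",cv2.resize(s["pixels"][180:330,220:420,::-1],None,fx=3,fy=3,interpolation=2))
E
python3 cap.py pics/w3.png 17 | head -4
```

```text
clock: 6.85
eef_pos: [453.7, 124.3, 31.4]
eef_rot: [3.142, -0.001, 0.162]
wrist_force: [-0.4, -0.5, 0.5]
finger_gap: 75.5
dark [277.  207.2] [19. 19.] [312.6 251.1] [17. 21.] (array([454.5, 123.5,  13.2]), array([455.1, 123.6,  13.3]))
purp [296.  171.2] [19. 19.] [277.3 229.7] [15. 19.] (array([557.5,  70.3,  13.2]), array([557.7,  70.4,  13.3]))
yel [302.2 239.3] [18. 19.] [353. 234.] [14. 19.] (array([364.5,  52.9,  13.8]), array([365. ,  52.9,  13.9]))
purp2 [211.1 158.8] [18. 19.] [230.4 311.5] [21. 25.] (array([595.1, 312.7,  13.6]), array([595.5, 312.8,  13.8]))
yel2 [211.6 255.7] [19. 19.] [360.5 327.5] [23. 25.] (array([321.3, 302.2,  15.6]), array([321.7, 302.2,  15.6]))
hob corner (array([377.4, -64.9,  30.3]), array([384.5, -64.7,  30.7]))
0.86 [225. 204.  62.] 393 351 [41. 77.] [359.8  53.2  17. ]
0.81 [ 86.  42. 106.] 432 76 [87. 96.] [557.6  71.4  17. ]
0.75 [59. 57. 60.] 320 217 [77. 79.] [456.3 125.3  17. ]
[[ 1.6000e-01 -9.6000e-01 -2.3000e-01  5.2129e+02]
```

View pics/s2.png

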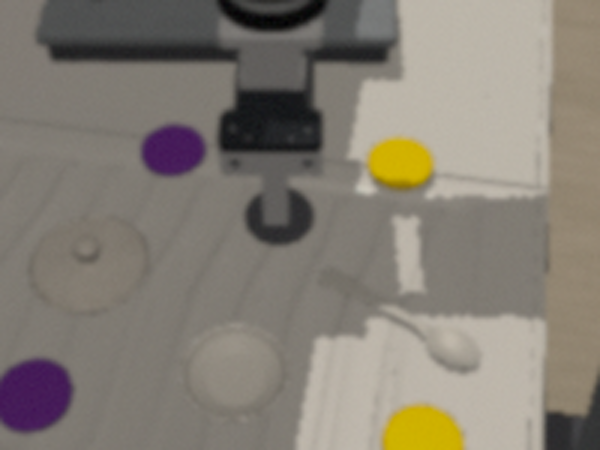

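```bash
python3 -c "
from h import *
p=cam('wrist');print(p['fx'],p['fy'],p['cx'],p['cy'],manip.hold_point_z,p['hand_eye'].round(2).tolist());s=manip.read_state();print(s['joints'],s['eef_pos'])"
python3 -m crank '[{"offset":[0,0,-0.015],"spin":0},{"offset":[0,0,-0.03],"spin":0},{"offset":[0,0,-0.04],"spin":0},{"offset":[0,0,-0.042],"spin":0},{"offset":[0,0,-0.044],"spin":0},{"offset":[0,0,-0.045],"spin":0},{"offset":[0,0,-0.046],"spin":0},{"offset":[0,0,-0.047],"spin":0}]' 0.85 25
```

```text
331.3237987369008 331.3237987369008 319.4747419800806 198.33637879422378 18.8 [[-0.0, -0.97, -0.24, 68.72], [1.0, 0.0, -0.0, -0.85], [0.0, -0.24, 0.97, -203.52], [0.0, 0.0, 0.0, 1.0]]
[ 1.89548431e-01  3.14992212e-01  1.88634794e+00 -1.41424448e-04
  9.38459457e-01  1.59853579e+00] [453.99132945 124.33209594  31.92022607]
clock: 7.77
eef_pos: [454.3, 124.4, -14.7]
eef_rot: [3.142, -0.003, 0.162]
wrist_force: [-0.1, 0.0, -0.4]
finger_gap: 79.9
```

```bash
python3 -m crank '[{"offset":[0,0,-0.001],"spin":0},{"offset":[0,0,-0.002],"spin":0},{"offset":[0,0,-0.003],"spin":0},{"offset":[0,0,-0.004],"spin":0},{"offset":[0,0,-0.005],"spin":0},{"offset":[0,0,-0.006],"spin":0},{"offset":[0,0,-0.006],"spin":0},{"offset":[0,0,-0.006],"spin":0}]' 0.85 25
python3 -c "
from h import *
p=cam('wrist');cv2.imwrite('pics/w4.png',cv2.resize(p['pixels'][120:340,170:480,::-1],None,fx=2,fy=2))"
```

```text
clock: 8.43
eef_pos: [454.3, 124.4, -20.7]
eef_rot: [3.142, -0.003, 0.162]
wrist_force: [-0.2, 0.2, 0.6]
finger_gap: 80.1
```

View pics/w4.png

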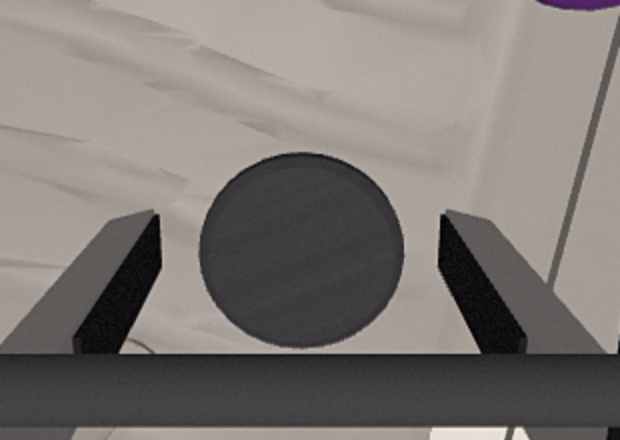

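The disc at crop (302,250) is centred between the fingers (mid about 299). By scale the tips are about 7 mm below the disc top, so they really sit about 28 mm behind the reported TCP. I'll go 4 mm lower and close.

```bash
python3 -m crank '[{"offset":[0,0,-0.001],"spin":0},{"offset":[0,0,-0.002],"spin":0},{"offset":[0,0,-0.003],"spin":0},{"offset":[0,0,-0.004],"spin":0},{"offset":[0,0,-0.004],"spin":0},{"offset":[0,0,-0.004],"spin":0},{"offset":[0,0,-0.004],"spin":0},{"offset":[0,0,-0.004],"spin":0}]' 0.85 25
python3 -m crank '[{"offset":[0,0,0],"spin":0},{"offset":[0,0,0],"spin":0},{"offset":[0,0,0],"spin":0},{"offset":[0,0,0],"spin":0},{"offset":[0,0,0],"spin":0},{"offset":[0,0,0],"spin":0},{"offset":[0,0,0],"spin":0},{"offset":[0,0,0],"spin":0}]' 0 25
```

```text
clock: 9.15
eef_pos: [454.3, 124.4, -24.7]
eef_rot: [3.142, -0.003, 0.162]
wrist_force: [-0.7, 0.4, -0.6]
finger_gap: 79.7
clock: 9.82
eef_pos: [454.3, 124.4, -24.7]
eef_rot: [3.142, -0.003, 0.162]
wrist_force: [0.3, -0.1, -0.8]
finger_gap: 55.0
```

Gripped at 55 mm, as expected for the 56 mm disc. I'll lift it and carry it to just in front of the burner for a closer look.

```bash
python3 -m crank '[{"offset":[0,0,0.02],"spin":0},{"offset":[0,0,0.045],"spin":0},{"offset":[0,0,0.075],"spin":0},{"offset":[0,-0.01,0.1],"spin":0},{"offset":[0.01,-0.035,0.125],"spin":0},{"offset":[0.02,-0.065,0.13],"spin":0},{"offset":[0.03,-0.1,0.13],"spin":0},{"offset":[0.04,-0.135,0.13],"spin":0}]' 0 35
python3 -m crank '[{"offset":[0.01,-0.035,0],"spin":0},{"offset":[0.02,-0.07,0],"spin":0},{"offset":[0.03,-0.1,0],"spin":0},{"offset":[0.036,-0.125,0],"spin":0},{"offset":[0.041,-0.145,0],"spin":0},{"offset":[0.045,-0.155,0],"spin":0},{"offset":[0.045,-0.155,0],"spin":0},{"offset":[0.045,-0.155,0],"spin":0}]' 0 35
cat > hob.py <<'E'
from h import *
import sys
p=cam("wrist");cv2.imwrite(sys.argv[1],p["pixels"][:,:,::-1])
for n in("burner_seat","knob_grip","cap_mid"):
    print(n,[(np.round(d["location"],1).tolist(),round(d["conf"],2)) for d in manip.search_frame(p,n)])
np.savez("last.npz",c2w=p["c2w"],k=[p["fx"],p["fy"],p["cx"],p["cy"]])
E
python3 hob.py pics/w5.png
```

```text
clock: 10.48
eef_pos: [494.7, -11.9, 106.0]
eef_rot: [3.141, -0.004, 0.163]
wrist_force: [0.5, 0.4, -0.7]
finger_gap: 54.4
clock: 11.15
eef_pos: [539.5, -166.4, 105.7]
eef_rot: [-3.141, -0.003, 0.163]
wrist_force: [-0.4, 0.3, -0.6]
finger_gap: 54.5
burner_seat [([605.8, -171.2, 47.7], 0.59)]
knob_grip []
cap_mid [([557.9, 65.9, 15.3], 0.9), ([543.3, -169.6, 146.7], 0.82), ([348.1, 61.4, 16.0], 0.66)]
```

View pics/w5.png

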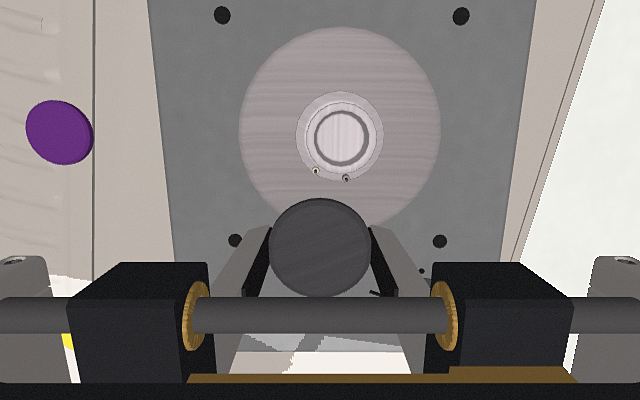

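The wrist view shows the cap level in the jaws at (320,248), the burner's bore at about (342,137), and the hob edges.

Run:
```python
from h import *
im=cv2.imread("pics/w5.png");d=np.load("last.npz");k=d["k"];p=dict(c2w=d["c2w"],fx=k[0],fy=k[1],cx=k[2],cy=k[3])
g=cv2.cvtColor(im,6);print(cv2.HoughCircles(g[80:200,270:410],3,1,3,param1=150,param2=0.6,minRadius=18,maxRadius=50)[0][:6]+[270,80,0])
m=((g<85)&(np.indices(g.shape)[0]>195)&(np.indices(g.shape)[0]<297)&(abs(np.indices(g.shape)[1]-320)<48)).astype(np.uint8)
c=max(cv2.findContours(m,0,1)[0],key=cv2.contourArea);print(cv2.minEnclosingCircle(c))
for u,v,z in((342,137.5,76),(340,136.5,76),(340,130,50),(320,248,147.4)):print(u,v,z,bp(p,u,v,z).round(1))
t=cam("top");cv2.imwrite("pics/t2.png",t["pixels"][:,:,::-1]);g=cv2.cvtColor(cv2.imread("pics/top0.png"),6)
z=cv2.resize(g[130:180,358:408],None,fx=8,fy=8,interpolation=2)
h=cv2.HoughCircles(z,3,1,10,param1=120,param2=0.6,minRadius=30,maxRadius=90)
for q in h[0][:5]: u,v=358+q[0]/8-.44,130+q[1]/8-.44;print(u,v,q[2]/8,bp(t,u,v,76).round(1))
```

```text
[[339.5        135.5         43.79999924]
 [341.5        138.5         27.5       ]
 [344.5        139.5         37.20000076]
 [335.5        135.5         40.        ]
 [335.5        139.5         39.40000153]
 [344.5        135.5         38.        ]]
((319.7652282714844, 247.72174072265625), 51.80635452270508)
342 137.5 76 [ 596.7 -171.8   76. ]
340 136.5 76 [ 597.2 -170.3   76. ]
340 130 50 [ 601.  -171.2   50. ]
320 248 147.4 [ 542.  -165.3  147.4]Traceback (most recent call last):
  File "<stdin>", line 10, in <module>
TypeError: 'NoneType' object is not subscriptable
```

```bash
python3 -m crank '[{"offset":[0.02,-0.002,0],"spin":0},{"offset":[0.04,-0.004,0],"spin":0},{"offset":[0.053,-0.0055,0],"spin":0},{"offset":[0.053,-0.0055,-0.015],"spin":0},{"offset":[0.053,-0.0055,-0.03],"spin":0},{"offset":[0.053,-0.0055,-0.042],"spin":0},{"offset":[0.053,-0.0055,-0.047],"spin":0},{"offset":[0.053,-0.0055,-0.048],"spin":0}]' 0 35
python3 hob.py pics/w6.png; python3 -c "
from h import *
a=cv2.imread('pics/w6.png')[120:320,200:440];t=cam('side')
u,v=proj(t,[595,-171,85]).astype(int);b=t['pixels'][v-40:v+40,u-48:u+48,::-1]
cv2.imwrite('pics/w6c.png',np.hstack([cv2.resize(a,(400,333)),cv2.resize(b,(400,333),interpolation=2)]))"
```

```text
clock: 12.07
eef_pos: [592.2, -171.0, 57.2]
eef_rot: [-3.141, -0.003, 0.164]
wrist_force: [-0.6, 0.0, -1.1]
finger_gap: 54.3
burner_seat [([654.9, -163.1, 45.7], 0.89), ([593.0, -173.7, 98.4], 0.68)]
knob_grip []
cap_mid [([594.2, -173.9, 95.7], 0.83), ([561.8, 56.1, 16.2], 0.79)]
```

View pics/w6c.png

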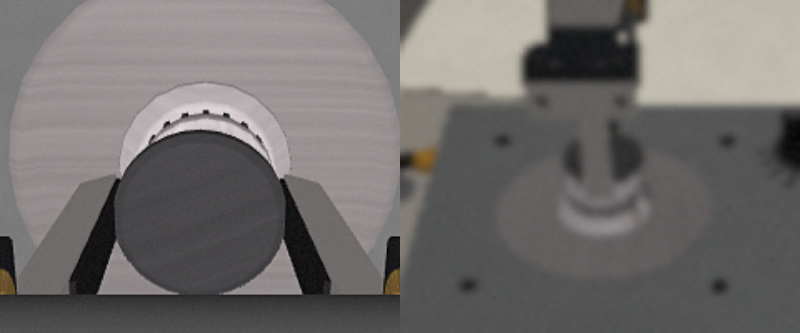

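The cap is about 2 mm left of and 2 mm nearer than the burner axis (flange centre x≈205, disc x≈200 in the crop). I'll correct that and lower it onto the rim.

```bash
python3 -m crank '[{"offset":[0.0025,-0.002,0],"spin":0},{"offset":[0.0025,-0.002,0],"spin":0},{"offset":[0.0025,-0.002,-0.003],"spin":0},{"offset":[0.0025,-0.002,-0.006],"spin":0},{"offset":[0.0025,-0.002,-0.009],"spin":0},{"offset":[0.0025,-0.002,-0.012],"spin":0},{"offset":[0.0025,-0.002,-0.014],"spin":0},{"offset":[0.0025,-0.002,-0.014],"spin":0}]' 0 30
```

```text
clock: 12.98
eef_pos: [595.3, -173.4, 44.5]
eef_rot: [3.141, -0.005, 0.164]
wrist_force: [0.5, 0.7, -1.2]
finger_gap: 54.6
```

```bash
python3 -m crank '[{"offset":[0,0,-0.001],"spin":0},{"offset":[0,0,-0.0015],"spin":0},{"offset":[0,0,-0.002],"spin":0},{"offset":[0,0,-0.0025],"spin":0},{"offset":[0,0,-0.003],"spin":0},{"offset":[0,0,-0.003],"spin":0},{"offset":[0,0,-0.003],"spin":0},{"offset":[0,0,-0.003],"spin":0}]' 0 30
```

```text
clock: 13.65
eef_pos: [595.5, -173.4, 42.7]
eef_rot: [3.141, -0.005, 0.164]
wrist_force: [-6.2, 3.2, 10.4]
finger_gap: 54.2
```

Contact comes at the expected seating height. I'll release, rise, shut the fingers and press from above.

```bash
python3 -m crank '[{"offset":[0,0,0],"spin":0},{"offset":[0,0,0],"spin":0},{"offset":[0,0,0],"spin":0},{"offset":[0,0,0],"spin":0},{"offset":[0,0,0.01],"spin":0},{"offset":[0,0,0.03],"spin":0},{"offset":[0,0,0.05],"spin":0},{"offset":[0,0,0.06],"spin":0}]' 0.85 25
python3 -m crank '[{"offset":[0,0,0],"spin":0},{"offset":[0,0,0],"spin":0},{"offset":[0,0,0],"spin":0},{"offset":[0,0,0],"spin":0},{"offset":[0,0,0],"spin":0},{"offset":[0,0,0],"spin":0},{"offset":[0,0,0],"spin":0},{"offset":[0,0,0],"spin":0}]' 0 25
python3 -m crank '[{"offset":[0,0,0],"spin":0},{"offset":[0,0,0],"spin":0},{"offset":[0,0,-0.005],"spin":0},{"offset":[0,0,-0.01],"spin":0},{"offset":[0,0,-0.012],"spin":0},{"offset":[0,0,-0.012],"spin":0},{"offset":[0,0,-0.012],"spin":0},{"offset":[0,0,-0.012],"spin":0}]' 0 25
python3 hob.py pics/w7.png;python3 -c "
from h import *
a=cv2.imread('pics/w7.png')[120:320,200:440];t=cam('side')
u,v=proj(t,[595,-171,85]).astype(int);b=t['pixels'][v-40:v+40,u-48:u+48,::-1]
cv2.imwrite('pics/w7c.png',np.hstack([cv2.resize(a,(400,333)),cv2.resize(b,(400,333),interpolation=2)]))"
```

```text
clock: 14.32
eef_pos: [596.3, -173.7, 105.7]
eef_rot: [3.139, -0.008, 0.164]
wrist_force: [1.3, 0.8, 0.5]
finger_gap: 79.9
clock: 14.98
eef_pos: [596.3, -173.7, 105.5]
eef_rot: [3.139, -0.008, 0.164]
wrist_force: [-0.3, 0.3, 0.7]
finger_gap: 30.1
clock: 15.65
eef_pos: [596.3, -173.7, 93.6]
eef_rot: [3.139, -0.008, 0.164]
wrist_force: [-0.4, 0.2, 0.1]
finger_gap: 0.6
burner_seat [([647.6, -162.5, 48.4], 0.81)]
knob_grip []
cap_mid [([602.8, -171.6, 82.7], 0.84), ([386.9, 38.9, 16.1], 0.71), ([558.0, 68.2, 16.0], 0.56)]
```

View pics/w7c.png

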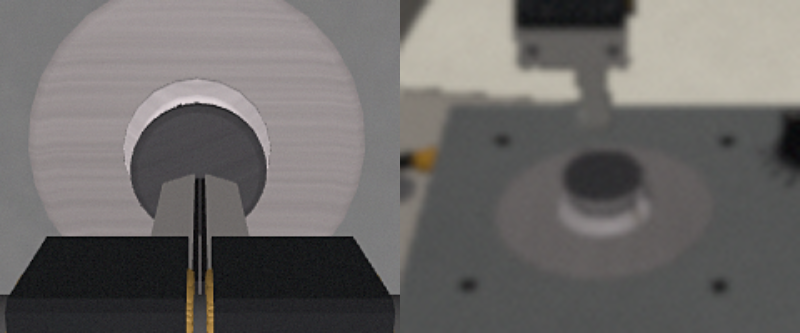

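The cap sits on the head with its flange concentric (cap crop x≈200, flange ≈197) and looks level in the side view. The shut tips are about 30 mm above it, so I can come down and press.

```bash
python3 -m crank '[{"offset":[0,0,-0.008],"spin":0},{"offset":[0,0,-0.014],"spin":0},{"offset":[0,0,-0.02],"spin":0},{"offset":[0,0,-0.024],"spin":0},{"offset":[0,0,-0.027],"spin":0},{"offset":[0,0,-0.029],"spin":0},{"offset":[0,0,-0.03],"spin":0},{"offset":[0,0,-0.03],"spin":0}]' 0 25
python3 -m crank '[{"offset":[0,0,-0.001],"spin":0},{"offset":[0,0,-0.002],"spin":0},{"offset":[0,0,-0.003],"spin":0},{"offset":[0,0,-0.004],"spin":0},{"offset":[0,0,-0.005],"spin":0},{"offset":[0,0,-0.005],"spin":0},{"offset":[0,0,-0.005],"spin":0},{"offset":[0,0,-0.005],"spin":0}]' 0 25
```

```text
clock: 16.57
eef_pos: [596.3, -173.7, 63.5]
eef_rot: [3.139, -0.008, 0.164]
wrist_force: [-0.5, 1.1, -0.2]
finger_gap: 0.5
clock: 17.23
eef_pos: [596.5, -173.8, 59.9]
eef_rot: [3.139, -0.009, 0.164]
wrist_force: [-5.6, 1.9, 12.5]
finger_gap: 0.5
```

```bash
python3 -m crank '[{"offset":[0,0,-0.002],"spin":0},{"offset":[0,0,-0.0025],"spin":0},{"offset":[0,0,-0.003],"spin":0},{"offset":[0,0,-0.0035],"spin":0},{"offset":[0,0,-0.0035],"spin":0},{"offset":[0,0,-0.0035],"spin":0},{"offset":[0,0,-0.0035],"spin":0},{"offset":[0,0,-0.0035],"spin":0}]' 0 25
```

```text
clock: 17.9
eef_pos: [596.7, -173.8, 59.7]
eef_rot: [3.138, -0.01, 0.164]
wrist_force: [-15.4, 4.9, 30.4]
finger_gap: 0.6
```

Pressed at 30 N without further travel. I'll rise, check the cap and move to view the knob.

```bash
python3 -m crank '[{"offset":[0,0,0.01],"spin":0},{"offset":[0,0,0.03],"spin":0},{"offset":[0,0,0.06],"spin":0},{"offset":[-0.02,-0.01,0.07],"spin":0},{"offset":[-0.055,-0.02,0.07],"spin":0},{"offset":[-0.09,-0.035,0.07],"spin":0},{"offset":[-0.125,-0.05,0.07],"spin":0},{"offset":[-0.16,-0.065,0.07],"spin":0}]' 0.6 30
python3 -m crank '[{"offset":[-0.02,-0.01,0],"spin":0},{"offset":[-0.035,-0.02,0],"spin":0},{"offset":[-0.035,-0.02,0],"spin":0},{"offset":[-0.035,-0.02,0],"spin":0},{"offset":[-0.035,-0.02,0],"spin":0},{"offset":[-0.035,-0.02,0],"spin":0},{"offset":[-0.035,-0.02,0],"spin":0},{"offset":[-0.035,-0.02,0],"spin":0}]' 0.6 30
python3 hob.py pics/w8.png
```

```text
clock: 18.57
eef_pos: [435.1, -239.0, 129.8]
eef_rot: [3.138, -0.01, 0.165]
wrist_force: [-0.1, -1.1, 0.8]
finger_gap: 50.4
clock: 19.23
eef_pos: [400.6, -258.7, 129.7]
eef_rot: [3.138, -0.01, 0.166]
wrist_force: [-0.3, 1.1, 0.5]
finger_gap: 56.4
burner_seat [([478.4, -188.8, 50.2], 0.69)]
knob_grip [([465.5, -260.9, 57.1], 0.9)]
cap_mid [([360.7, 35.4, 18.0], 0.9), ([462.6, -262.7, 60.4], 0.74)]
```

View pics/w8.png

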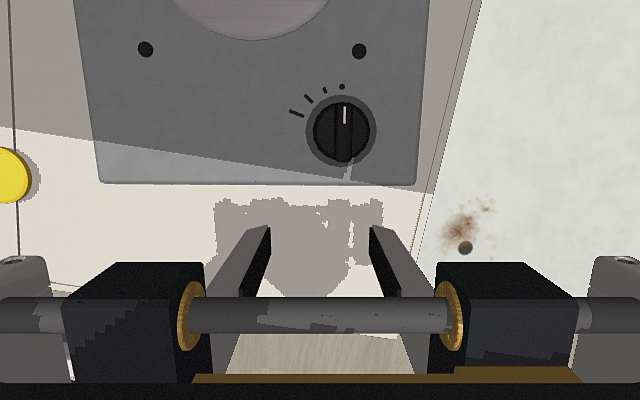

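The knob is at (342,131) with its bar along the tool x axis (pointer at x≈344), so it is off and square to the jaws. The ignition mark is upper left at (296,113).

Run:
```python
from h import *
im=cv2.imread("pics/w8.png");d=np.load("last.npz");k=d["k"];p=dict(c2w=d["c2w"],fx=k[0],fy=k[1],cx=k[2],cy=k[3])
g=cv2.cvtColor(im,6);m=(g<95).astype(np.uint8);m[:90]=0;m[172:]=0;m[:,:305]=0;m[:,378:]=0
c=max(cv2.findContours(m,0,1)[0],key=cv2.contourArea);e=cv2.fitEllipse(c);print(e)
print(bp(p,*e[0],58),bp(p,344,113,84))
t=cam("top");b=t["pixels"][130:215,355:450,::-1];cv2.imwrite("pics/t3.png",cv2.resize(b,None,fx=6,fy=6,interpolation=2))
u,v=bp(t,0,0,0)[:2],0
# front knob in top0
```

```text
((340.6496887207031, 130.40435791015625), (70.41874694824219, 71.87194061279297), 23.76905059814453)
[ 461.93046001 -265.09153339   58.        ] [ 474.98967512 -263.48223642   84.        ]
```

```bash
python3 -m crank '[{"offset":[0.03,-0.003,0],"spin":0},{"offset":[0.055,-0.006,0],"spin":0},{"offset":[0.0605,-0.0065,-0.01],"spin":0},{"offset":[0.0605,-0.0065,-0.025],"spin":0},{"offset":[0.0605,-0.0065,-0.037],"spin":0},{"offset":[0.0605,-0.0065,-0.042],"spin":0},{"offset":[0.0605,-0.0065,-0.042],"spin":0},{"offset":[0.0605,-0.0065,-0.042],"spin":0}]' 0.6 30
python3 hob.py pics/w9.png; python3 -c "
from h import *
a=cv2.imread('pics/w9.png')[20:320,150:490];b=cv2.imread('pics/t3.png')[:510]
t=cam('top');c=t['pixels'][130:190,355:415,::-1]
cv2.imwrite('pics/w9c.png',np.hstack([cv2.resize(a,(500,441)),cv2.resize(c,(300,300),interpolation=2).copy()if 0 else cv2.copyMakeBorder(cv2.resize(c,(300,300),interpolation=2),0,141,0,0,0)]))"
```

```text
clock: 20.15
eef_pos: [460.6, -265.5, 88.1]
eef_rot: [3.138, -0.01, 0.165]
wrist_force: [0.2, 0.5, 0.1]
finger_gap: 56.5
burner_seat [([509.6, -183.8, 46.0], 0.62)]
knob_grip [([467.1, -260.2, 56.9], 0.9)]
cap_mid []
```

The picture limit is reached, so I'll continue with numbers only.

Run:
```python
from h import *
p=cam("wrist");g=cv2.cvtColor(p["pixels"],cv2.COLOR_RGB2GRAY)
for d in manip.masks_of(p,"knob_grip")[:1]:
    m=d["mask"].astype(np.uint8);x,y,w,h=cv2.boundingRect(m);c=max(cv2.findContours(m,0,1)[0],key=cv2.contourArea);e=cv2.fitEllipse(c);print(d["conf"],(x,y,w,h),np.round(e[0]+e[1],1),bp(p,*e[0],59).round(1))
    # pointer / bar top: bright pixels inside the knob
    ys,xs=np.where((m>0)&(g>150)); 
    if len(xs): print("pointer",xs.mean(),xs.min(),xs.max(),ys.min(),ys.max(),bp(p,xs.mean(),ys.mean(),84).round(1),np.polyfit(ys,xs,1) if len(xs)>5 else'')
    for r in range(y,y+h,6): print(r,g[r,x:x+w:2].tolist())
```

```text
0.72 (290, 181, 63, 74) [321.1 214.7  61.1  70.2] [ 461.  -265.9   59. ]
pointer 321.5 321 322 197 214 [ 474.2 -263.7   84. ] [-1.03619259e-15  3.21500000e+02]
181 [134, 124, 127, 84, 75, 76, 76, 78, 77, 73, 78, 79, 78, 77, 57, 41, 19, 60, 76, 75, 77, 76, 77, 70, 76, 75, 72, 70, 85, 125, 121, 124]
187 [79, 71, 71, 73, 71, 76, 34, 13, 25, 18, 22, 21, 8, 8, 16, 20, 19, 16, 17, 15, 25, 15, 18, 14, 18, 57, 70, 74, 71, 69, 69, 77]
193 [73, 76, 75, 56, 23, 16, 23, 33, 39, 36, 28, 24, 20, 22, 20, 28, 22, 25, 14, 27, 13, 36, 34, 32, 26, 27, 24, 9, 35, 76, 73, 71]
199 [73, 36, 21, 24, 28, 32, 34, 33, 33, 35, 28, 15, 22, 31, 26, 65, 217, 21, 32, 31, 26, 37, 33, 30, 32, 30, 27, 20, 20, 24, 40, 70]
205 [63, 24, 20, 27, 32, 31, 33, 32, 26, 34, 37, 19, 22, 37, 27, 67, 217, 16, 33, 23, 17, 37, 34, 33, 24, 23, 31, 32, 34, 17, 19, 79]
211 [14, 23, 27, 34, 35, 24, 34, 29, 31, 24, 26, 16, 23, 33, 27, 62, 210, 12, 32, 25, 22, 29, 31, 28, 29, 26, 33, 32, 32, 28, 18, 11]
217 [46, 23, 25, 33, 33, 31, 31, 30, 31, 32, 32, 20, 22, 30, 33, 26, 31, 31, 26, 21, 25, 36, 26, 31, 33, 42, 32, 30, 30, 30, 27, 48]
223 [70, 21, 24, 28, 33, 33, 30, 31, 27, 28, 31, 19, 23, 30, 24, 27, 27, 33, 30, 22, 23, 34, 34, 28, 33, 34, 25, 34, 28, 23, 25, 72]
229 [70, 72, 83, 9, 26, 26, 28, 32, 31, 28, 33, 16, 13, 25, 29, 30, 31, 31, 25, 35, 15, 34, 26, 28, 27, 32, 29, 27, 20, 74, 71, 68]
235 [128, 68, 69, 68, 70, 47, 20, 26, 24, 25, 33, 19, 23, 31, 26, 26, 33, 27, 31, 27, 17, 32, 29, 36, 23, 13, 48, 71, 72, 67, 70, 126]
241 [126, 126, 122, 127, 67, 64, 67, 69, 73, 75, 59, 18, 27, 26, 25, 32, 26, 25, 27, 34, 16, 77, 69, 67, 67, 69, 62, 85, 125, 123, 120, 121]
247 [122, 120, 122, 120, 123, 120, 121, 122, 121, 127, 115, 8, 22, 30, 27, 32, 33, 25, 27, 22, 12, 98, 124, 120, 120, 119, 119, 122, 117, 119, 121, 115]
253 [116, 121, 120, 121, 122, 122, 117, 121, 121, 122, 123, 130, 47, 20, 18, 21, 19, 21, 20, 48, 131, 118, 118, 116, 118, 118, 121, 121, 122, 123, 121, 120]
```

The bar spans px 312–331, centred on the jaws and parallel to the tool. The skirt centre at (461,-266) matches the TCP. I'll lower over the bar and grip.

```bash
python3 -m crank '[{"offset":[0,0,-0.012],"spin":0},{"offset":[0,0,-0.024],"spin":0},{"offset":[0,0,-0.034],"spin":0},{"offset":[0,0,-0.041],"spin":0},{"offset":[0,0,-0.045],"spin":0},{"offset":[0,0,-0.048],"spin":0},{"offset":[0,0,-0.049],"spin":0},{"offset":[0,0,-0.049],"spin":0}]' 0.5 30
python3 -m crank '[{"offset":[0,0,0],"spin":0},{"offset":[0,0,0],"spin":0},{"offset":[0,0,0],"spin":0},{"offset":[0,0,0],"spin":0},{"offset":[0,0,0],"spin":0},{"offset":[0,0,0],"spin":0},{"offset":[0,0,0],"spin":0},{"offset":[0,0,0],"spin":0}]' 0 40
```

```text
clock: 21.17
eef_pos: [460.9, -265.6, 39.2]
eef_rot: [3.137, -0.011, 0.165]
wrist_force: [-0.5, -0.5, -0.9]
finger_gap: 46.8
clock: 21.83
eef_pos: [461.3, -266.9, 39.5]
eef_rot: [3.135, -0.011, 0.165]
wrist_force: [1.3, -8.7, -3.1]
finger_gap: 12.6
```

Gripped at 12.6 mm, which matches the bar. I'll turn anticlockwise.

```bash
python3 -m crank '[{"offset":[0,0,0],"spin":0},{"offset":[0,0,0],"spin":2},{"offset":[0,0,0],"spin":6},{"offset":[0,0,0],"spin":11},{"offset":[0,0,0],"spin":16},{"offset":[0,0,0],"spin":20},{"offset":[0,0,0],"spin":24},{"offset":[0,0,0],"spin":24}]' 0 40
python3 -c "
from h import *
s=manip.read_state();print(s['moment'],s['wrist_force'],s['joints'])"
```

```text
clock: 22.5
eef_pos: [461.2, -266.7, 39.5]
eef_rot: [3.135, -0.011, 0.587]
wrist_force: [0.6, -0.2, -0.5]
finger_gap: 12.7
[ 0.23768729  0.09332311 -0.06035418] [ 0.56275682 -0.20829237 -0.54097974] [-0.59762009  0.41748176  1.71728101  0.00975148  0.99651486  0.38094883]
```

Low forces. Continuing.

```bash
python3 -m crank '[{"offset":[0,0,0],"spin":3},{"offset":[0,0,0],"spin":8},{"offset":[0,0,0],"spin":13},{"offset":[0,0,0],"spin":18},{"offset":[0,0,0],"spin":23},{"offset":[0,0,0],"spin":28},{"offset":[0,0,0],"spin":32},{"offset":[0,0,0],"spin":32}]' 0 40
python3 -c "
from h import *
s=manip.read_state();print(s['moment'],s['wrist_force'])"
python3 -m crank '[{"offset":[0,0,0],"spin":3},{"offset":[0,0,0],"spin":6},{"offset":[0,0,0],"spin":9},{"offset":[0,0,0],"spin":11},{"offset":[0,0,0],"spin":13},{"offset":[0,0,0],"spin":13},{"offset":[0,0,0],"spin":13},{"offset":[0,0,0],"spin":13}]' 0 40
python3 -c "
from h import *
s=manip.read_state();print(s['moment'],s['wrist_force'],s['eef_rot'][2])"
```

```text
clock: 23.17
eef_pos: [461.1, -266.5, 39.5]
eef_rot: [3.136, -0.012, 1.146]
wrist_force: [-1.6, 1.3, 2.2]
finger_gap: 12.3
[ 0.34753107  0.43239285 -0.1266102 ] [-1.60299699  1.30852238  2.1840049 ]
clock: 23.83
eef_pos: [461.0, -266.5, 39.5]
eef_rot: [3.136, -0.012, 1.37]
wrist_force: [-1.8, 0.9, 2.7]
finger_gap: 12.4
[ 0.17329437  0.44943306 -0.17945868] [-1.77651692  0.85539392  2.71711228] 1.3703209064601745
```

```bash
python3 -m crank '[{"offset":[0,0,0],"spin":1},{"offset":[0,0,0],"spin":2},{"offset":[0,0,0],"spin":3},{"offset":[0,0,0],"spin":4},{"offset":[0,0,0],"spin":4.5},{"offset":[0,0,0],"spin":4.5},{"offset":[0,0,0],"spin":4.5},{"offset":[0,0,0],"spin":4.5}]' 0 40
python3 -c "
from h import *
s=manip.read_state();print(s['moment'],s['wrist_force'],s['eef_rot'][2])
t=cam('top');g=cv2.cvtColor(t['pixels'],cv2.COLOR_RGB2GRAY)
u,v=proj(t,[594,-172,84]).astype(int);print(u,v);print(g[v-14:v+15:2,u-14:u+15:2])"
```

```text
clock: 24.5
eef_pos: [460.9, -266.5, 39.5]
eef_rot: [3.136, -0.012, 1.448]
wrist_force: [-0.9, 1.2, 1.7]
finger_gap: 12.3
[ 0.03742376  0.40082268 -0.50301591] [-0.9253737   1.18139706  1.66656354] 1.4484676940744041
384 151
[[ 85  82  80  83  86  83  82  85  86  86  85  88  83  79  83]
 [ 81  80  80  83  87  83  83  80  79  82  81  86  87  80  84]
 [ 80  83  83  85  81  89  85  85  86  88  83  83  85  82  85]
 [ 83  88  79  82  89  43  42  41  42  38  68  83  85  83  86]
 [ 87  82  82  97  37  42  42  45  47  46  43  60  84  83  80]
 [ 80  84 100  46  43  44  42  43  44  41  40  40  69  82  83]
 [ 82 120 100  43  47  42  40  44  47  41  42  42  42  84  84]
 [ 85 102  86  48  44  41  41  50  46  41  44  44  45  82  83]
 [ 88 102 114  38  43  47  41  42  44  45  43  45  38  85  83]
 [ 85 101 114  39  47  41  42  42  46  46  43  44  46  82  80]
 [ 80 104 108  27  49  48  45  46  42  45  45  45  93  83  85]
 [ 78  98 104 113  29  44  49  42  48  46  46  83  89  84  84]
 [ 83  80 104 105 117  67  43  42  43  49 104  98  80  80  81]
 [ 85  79  79 107  72 109 115 119 100  88 103  79  85  83  83]
 [ 80  79  79  81  80 113 105 105  92  80  79  80  76  80  81]]
```

The twist moment jumped to 0.50 N m against the 0.2 needed, so the knob is on its stop and held. In the top view the cap is concentric with the burner once parallax is allowed for. Handing in.

```bash
python3 -c "
from h import *
s=manip.read_state();print(s['clock'],s['moment'][2],s['eef_rot'][2],s['finger_gap']);manip.sign_off()"
```

```text
24.55 -0.5036123550638281 1.4485644955165007 12.897200085404195
the job is handed in; nothing more can be done
```

I set the plain dark cap in the burner and pressed it down. I then turned the knob anticlockwise to its stop and handed the job in at 24.6 s with the gripper still holding it. `sign_off` gives no verdict, so success rests on the checks below.

- **Cap:** I pressed it with the shut fingers at about 30 N. It reached the expected seating height and moved no more than about 0.2 mm in the final press. In the side picture before pressing it looked level. In the last top view it sat concentric with the burner to within about 1 mm by pixel estimate.
- **Knob:** I turned it about 1.28 rad on the wrist, against a stop at 1.26. The twist rose to 0.50 N m, so it is on the stop. The grip was 40 N on the 12–13 mm bar.
- **Fingertips disagreed with the description:** they sit about 24–28 mm behind the reported TCP. My first two tries at gripping the cap passed over it, the second pressing on its top with about 21 N. It did not appear to move, and I corrected the height from the pictures and contact force.
- **Sideways force:** pressing the cap gave up to about 16 N sideways. Gripping the knob pulled the tool about 1.3 mm aside with 9 N, which eased as the knob turned.
- **Not viewed:** I reached the 12-picture limit, so the knob grip, the turn and the final cap position were checked by numbers only.

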